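Draw out and lock the telescopic handle of a folded hand trolley

TASK

The folded hand trolley lies on its back on the packing table with its telescopic handle pushed in: squeeze the release button in the grip bar, pull the handle straight out past its first stop to the second and last stop, and let the button spring out again so that the lock clicks in. Finish still holding the grip bar between the fingers at that full length, with the button left out. Do not drag or tip the trolley, and leave the drinks cans and the carton tray standing where they are.

Things in the scene. Friction and masses are not known exactly. Their poses are not given: they have to be found in the camera images.
- trolley_front (a point): front of the folding hand trolley, loose, 4 kg, lying on its back (262 mm wide, 440 long, 83 high at the load plate). This point: on the table under the middle of the front face of its black header, the cross-piece next to the grip bar. +x runs level along the frame away from the grip bar, +y across, z up; the handle is pulled along -x. A pull of 18 to 37 N drags it over the table.
- grip_centre (a point): centre of the handle's black grip bar, 50 mm above the table, 75 mm before trolley_front when pushed in; axes as trolley_front's. Bar 30 mm deep (x, along the pull), 32 high, straight for 172 along y; 16 mm rods at y = +-105 mm run to the frame. 34 mm free below it, 60 mm free behind it (+x side) when pushed in. Grip it from above, one finger on its -x face, one behind.
- button_face (a point): middle of the face of the grey release button, half-way along the outer (-x) face of the grip bar: 36 mm long (y), 16 high, 6 mm proud (36 mm over bar and button), flush when fully in. Spring: about 5 N to start, 8.5 N fully in.
- handle (a joint): how far the handle is drawn out, m: 0 pushed in (locked), 0.100 first stop, 0.200 second stop, practically the end of travel (0.2015). Slides with 3 to 5 N of friction while unlocked and stays where it is left.
- button (a joint): how far the button is in, m: 0 out, 0.006 flush. The handle slides with it in 4.5 mm or more. Let go between stops it stays about 4.5 mm in; at a stop (within 2 mm) it springs out to 0 and locks the handle.
- can_a_mid (a point): middle (half-way up) of a full 330 ml drinks can, 66 mm across, 115 mm high, standing on the table on the robot's side of the handle; bystander
- can_b_mid (a point): middle of a second such can, standing beyond the end of the handle's travel; bystander
- six_tray: cardboard tray of six such cans, 209 x 142 mm and 119 mm high, standing on the table; origin at the middle of its underside; bystander
There are look-alikes about, which are no part of the job. What is shaped like the part that bears can_a_mid but blue or yellow is not meant.

How it is judged:
By the outcome, as a careful person would: the job done as asked, in the order asked, and still so for the second after the job is handed in, while the arm keeps its last pose, push and grip.
It also fails if it takes over 42 s, if anything falls off the work surface, if the arm or the gripper's body presses on something with over 40 N, if the wrist force passes 120 N, or if a joint passes its speed limit or range.

ROBOT

A 6-joint arm with a two-finger parallel gripper is mounted at the origin on the work surface. World frame = base frame: x ahead of the robot, y to its left, z up, the work surface at z = 0. Lengths are in m, angles in rad, forces in N, time in s.
With the tool pointing down it reaches from about 0.375 to 0.975 m from the base axis. Payload 3.8 kg.
Tool frame: the origin (TCP) lies on the centre line of the jaws, within the pads' length; the fingertips stand 22 mm ahead of it and the grasp point (between the pads) lies 3 mm ahead of it; z points along the fingers, x is the direction in which the jaws open and shut, and the axes are right-handed (so a half turn about z gives the same grasp; the last joint's range is limited). The gripper opens to 85 mm and grips with 20 to 120 N. Pads are 22 mm wide; open, the fingers measure 114 mm over their backs; the gripper's body (76 mm by 85 mm) begins 54 mm behind the grasp point. The pads swing forward as they close: fully open they stand 13 mm farther back than shut.
Start: joints at [1.313, 0.264, 1.604, -0, 1.274, -0.037], TCP at [0.148, 0.659, 0.253] pointing down, gripper open.
Joint ranges: [-2.63, 2.63], [-0.94, 2.18], [0.31, 2.57], [-1.31, 4.45], [0, 2.66], [-2.55, 2.55]. Speed limits (rad/s): [2.57, 2.57, 3.14, 3.14, 3.14, 3.14].

INTERFACE

Orientations are given as a rotation vector (axis times angle).
In Python, from workcell import bot, viewer gives the robot as it stands.
- The arm moves only by the tool move_arm, never from a script. Its argument "series" is text: rows parted by semicolons, each of 7 numbers parted by spaces: the turn, a rotation vector about the tool's x, y, z scaled (see below), then the shift along the tool's x, y, z scaled (see below), then the opening, from -1 (shut) to 1 (fully open). A call has exactly 8 rows; each row is the pose to reach, as a shift and turn from the pose commanded when the call began, along the tool's axes at that moment; what a row does not reach only later rows make up. The controller multiplies each number of a shift by 100 mm and each number of a turn by 120 degrees. A row lasts 1/10 s, in which the tool goes at most 50 mm and 8.59 degrees, less where a joint would pass 70% of its speed; a pose out of reach is approached as far as the arm can. A call with a number of a shift or a turn outside -1 to 1 is refused whole. A call with a gripper value outside its range is refused whole. The fingers move at their own pace and stop on an object; "squeeze" is the grip in N (left out, the last holds). Time passes only in rows, so rows that repeat a pose let the fingers close, or fill a call up. It gives the time, the measured TCP pose, the force and the opening at its end, in the units of the state.
- bot.read_state(): the state, without advancing time (a new reading comes with each control period).
- viewer.read_camera(name): name is "scene" or "top" or "wrist"; returns a dict with "pixels" (384x512x3 uint8, red, green, blue), "K" (3x3 intrinsics, pixels), "world_to_cam" (4x4, takes a point from world to camera coordinates); the wrist camera has in their place "mount" (4x4, takes a point from camera to tool coordinates, whose origin is the TCP and whose axes are the tool frame's). Camera axes: x right, y up, looking along -z (the intrinsics and any distortion apply to the point x, -y, -z); pixel columns grow to the right and rows downward; lengths in m; the calibration is good to about 2 mm. A picture is of the moment at which its call begins: read the wrist's pose just before it. There is no depth.
- bot.finish_job(): hands the job in, once; it reports no verdict.
The state is a dict: "time": time; "q": joint angles; "joint_vel": joint speeds; "joint_torque": joint torques, N m; "tool_pos": TCP position; "tcp_rot": TCP orientation; "wrist_force": force on the tool from outside, world axes, zero at the start; "torque": the same for the moment, N m; "width": opening from 0.0 (shut) to 1.0 (fully open).
Only numpy, scipy, OpenCV 4.12 (cv2) and the standard library are available. Lean on these libraries where they do the work, as an engineer would, in place of code of your own. Each camera call takes 0.05 s, during which the arm holds its last target.

## Working session

There is one attempt and no reset: what is moved stays moved. The work goes in short steps, Python scripts to look and compute and a tool call to move; the robot and the scene stay as the last step left them, time stands still between calls to the robot, and variables do not carry over. Pictures are saved under pics/ and viewed, and the job is handed in when it is done.

Besides the shell and the picture viewer there is one more tool, called after ">>>" as name(argument=value, ...), one argument or row to a line, values as JSON. move_arm: Moves the arm, as the interface text tells. Its arguments: {"type":"object","properties":{"series":{"type":"string"},"squeeze":{"type":"number"}},"required":["series"]}

```bash
mkdir -p pics; ls
cat > h.py <<'E'
import numpy as np, cv2
from scipy.spatial.transform import Rotation as R
from workcell import bot, viewer
def snap(n,f):
    s=bot.read_state(); c=viewer.read_camera(n)
    cv2.imwrite(f'pics/{f}.png',c['pixels'][:,:,::-1])
    np.savez(f'pics/{f}.npz',pos=s['tool_pos'],rot=s['tcp_rot'],**c)
    return c,s
E
python3 - <<'E'
from h import *
for n in ['scene','top','wrist']:
    c,s=snap(n,n+'0'); print(n,{k:(v.shape if k=='pixels' else np.round(v,3).tolist()) for k,v in c.items()})
print(s)
E
```

```text
pics
scene {'pixels': (384, 512, 3), 'K': [[417.194, 0.0, 254.171], [0.0, 417.194, 181.857], [0.0, 0.0, 1.0]], 'world_to_cam': [[0.85, 0.527, 0.013, -0.388], [-0.378, 0.59, 0.713, 0.208], [0.368, -0.611, 0.701, -1.444], [0.0, 0.0, 0.0, 1.0]]}
top {'pixels': (384, 512, 3), 'K': [[430.165, 0.0, 259.431], [0.0, 430.165, 191.705], [0.0, 0.0, 1.0]], 'world_to_cam': [[0.012, -1.0, -0.002, -0.103], [0.979, 0.012, 0.202, -0.494], [-0.202, -0.004, 0.979, -1.347], [0.0, 0.0, 0.0, 1.0]]}
wrist {'pixels': (384, 512, 3), 'K': [[334.122, 0.0, 255.291], [0.0, 334.122, 191.704], [0.0, 0.0, 1.0]], 'mount': [[1.0, -0.0, -0.0, -0.001], [-0.0, -0.958, -0.286, -0.072], [-0.0, 0.286, -0.958, -0.12], [0.0, 0.0, 0.0, 1.0]]}
{'time': 0.1, 'q': array([ 1.31310420e+00,  2.64676301e-01,  1.60524902e+00, -2.09834588e-06,
        1.27373776e+00, -3.69244377e-02]), 'joint_vel': array([ 0.00029502, -0.00035661, -0.0041959 , -0.0009073 ,  0.00049634,
        0.00133382]), 'joint_torque': array([-3.82649678e-04, -5.16703320e+01, -3.68588984e+01, -8.49582830e-05,
        6.24072942e-03, -1.25950825e-05]), 'tool_pos': array([0.14766791, 0.65800138, 0.25208127]), 'tcp_rot': array([ 2.45166959,  1.96243632, -0.00260939]), 'wrist_force': array([ 0.19663804,  0.7173969 , -0.15597371]), 'torque': array([-0.01875024, -0.00222798, -0.05645273]), 'width': 0.9997121525345832}
```

View pics/scene0.png

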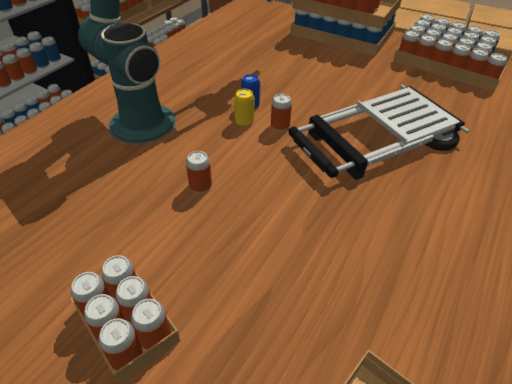

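View pics/top0.png

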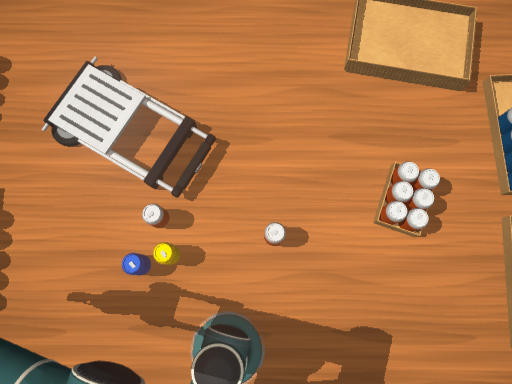

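View pics/wrist0.png

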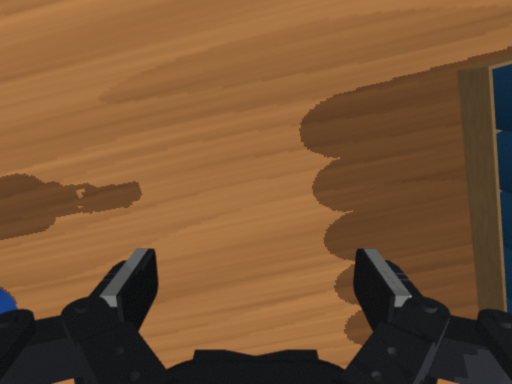

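The top view shows the trolley at upper left, with the grip bar running from about (212,140) to (178,192). There are three loose-can candidates on the robot's side of the handle: red/silver (153,214), blue (136,264) and yellow (165,253). The red/silver one fits can_a, since blue and yellow are ruled out. can_b is at (275,233) and six_tray at (407,198). Next I'll enlarge and measure.

```bash
cat >> h.py <<'E'
def ray(c,u,v,z):
    K=c['K'];W=c['world_to_cam'];x=np.linalg.inv(K)@[u,v,1]; d=W[:3,:3].T@np.array([x[0],-x[1],-x[2]])
    o=-W[:3,:3].T@W[:3,3]; return o+d*(z-o[2])/d[2]
def proj(c,p):
    W=c['world_to_cam'];q=W[:3,:3]@np.array(p)+W[:3,3];k=c['K']@np.array([q[0],-q[1],-q[2]]);return k[:2]/k[2]
E
python3 - <<'E'
from h import *
c=np.load('pics/top0.npz');im=c['pixels'][:,:,::-1]
cv2.imwrite('pics/tcrop.png',cv2.resize(im[100:250,100:300],None,fx=4,fy=4,interpolation=cv2.INTER_CUBIC))
s=np.load('pics/scene0.npz');im2=s['pixels'][:,:,::-1]
cv2.imwrite('pics/scrop.png',cv2.resize(im2[80:190,230:400],None,fx=4.6,fy=4.6,interpolation=cv2.INTER_CUBIC))
# black mask components
g=im.max(2); m=(g<60).astype(np.uint8)
n,l,st,ce=cv2.connectedComponentsWithStats(m)
for i in range(1,n):
    if st[i,4]>60:
        p=np.argwhere(l==i)[:,::-1].astype(np.float32); print(st[i],cv2.minAreaRect(p),cv2.boxPoints(cv2.minAreaRect(p)).round(1).tolist())
for n_,uv in dict(a=(153,214),b=(275,233),t=(411,197)).items(): print(n_,ray(c,*uv,.115).round(3))
E
```

```text
[ 44 106  13  28  81] ((49.80412292480469, 119.69071960449219), (26.972150802612305, 11.624361038208008), 87.39744567871094) [[43.400001525878906, 106.5], [55.0, 106.0], [56.20000076293945, 132.89999389648438], [44.599998474121094, 133.39999389648438]]
[163 136  24  35  68] ((174.15383911132812, 152.7692108154297), (2.2188010215759277, 41.04780960083008), 33.690067291259766) [[161.8000030517578, 169.1999969482422], [184.60000610351562, 135.10000610351562], [186.5, 136.3000030517578], [163.6999969482422, 170.5]]
[211 324  37  14 273] ((229.52830505371094, 329.15093994140625), (37.91151428222656, 9.065794944763184), 15.945395469665527) [[210.10000610351562, 328.29998779296875], [212.5, 319.6000061035156], [249.0, 330.0], [246.5, 338.70001220703125]]
[201 329  45  41 179] ((225.08692932128906, 348.79827880859375), (51.719871520996094, 19.705795288085938), 26.029592514038086) [[197.5, 346.29998779296875], [206.1999969482422, 328.6000061035156], [252.60000610351562, 351.29998779296875], [244.0, 369.0]]
[  0 338  46  28 560] ((19.654638290405273, 354.402099609375), (49.24428939819336, 14.2
[... 510 characters left out ...]
2.2655944824219), (45.33634567260742, 30.005956649780273), 15.64224624633789) [[193.39999389648438, 370.6000061035156], [201.5, 341.70001220703125], [245.1999969482422, 353.8999938964844], [237.10000610351562, 382.79998779296875]]
[ 37 362  34  18 374] ((53.6597900390625, 369.0154724121094), (32.084938049316406, 13.910243034362793), 23.96249008178711) [[36.20000076293945, 368.8999938964844], [41.79999923706055, 356.1000061035156], [71.0999984741211, 369.20001220703125], [65.5, 381.8999938964844]]
[  77  362   64   22 1024] ((108.5, 372.5), (21.0, 63.0), 90.0) [[77.0, 362.0], [140.0, 362.0], [140.0, 383.0], [77.0, 383.0]]
a [0.408 0.228 0.115]
b [ 0.355 -0.146  0.115]
t [ 0.471 -0.565  0.115]
```

View pics/tcrop.png

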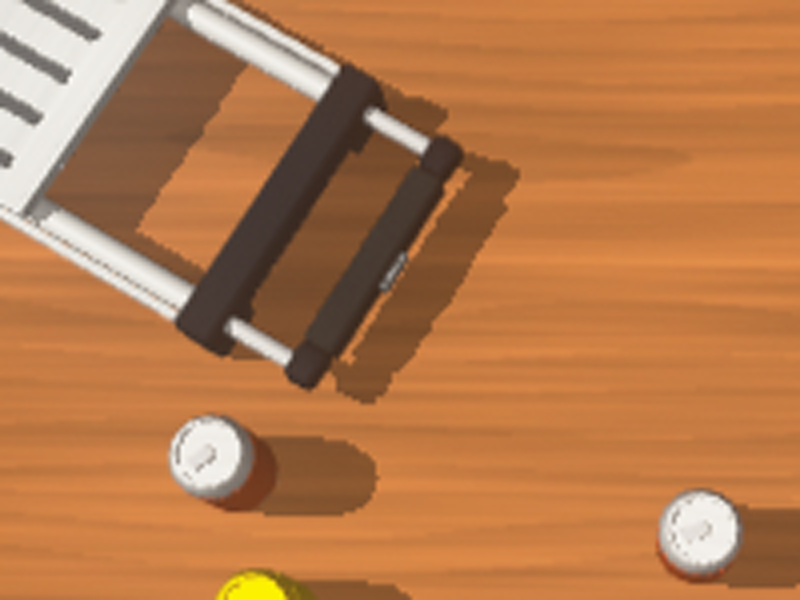

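View pics/scrop.png

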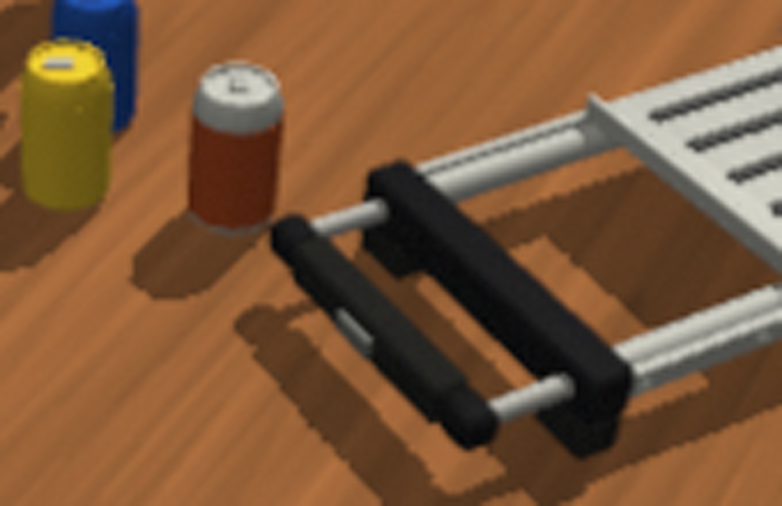

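```bash
cat > meas.py <<'E'
from h import *
def bars(f,lim=(100,90,260,210)):
    c=np.load(f'pics/{f}.npz');im=c['pixels'].astype(int)
    m=((im.max(2)<95)&(im[:,:,0]-im[:,:,2]<32)).astype(np.uint8)
    k=np.zeros_like(m);x0,y0,x1,y1=lim;k[y0:y1,x0:x1]=1;m*=k
    n,l,st,ce=cv2.connectedComponentsWithStats(m)
    return c,[(l==i,st[i],ce[i]) for i in range(1,n) if st[i,4]>120]
E
python3 - <<'E'
from meas import *
c,b=bars('top0')
for m,st,ce in b:
    p=np.argwhere(m)[:,::-1].astype(np.float32); r=cv2.minAreaRect(p); B=cv2.boxPoints(r)
    print(st,ce.round(1),r[1]); 
    P=np.array([ray(c,*q,.060) for q in B]); print(P.round(3).tolist(), ray(c,*ce,.066).round(4))
    w=np.array([ray(c,*q,.060)[:2] for q in p]); e,v=np.linalg.eigh(np.cov(w.T)); print('dir',v[:,1],np.degrees(np.arctan2(*v[::-1,1])))
s=np.load('pics/scene0.npz')
# grey button masks
for f,(x0,y0,x1,y1) in dict(top0=(190,158,206,178),scene0=(298,140,316,164)).items():
    q=np.load(f'pics/{f}.npz');im=q['pixels'].astype(int)[y0:y1,x0:x1]
    m=(im[:,:,2]>85)&(im[:,:,0]-im[:,:,2]<30); a=np.argwhere(m); print(f,len(a),(a.mean(0)[::-1]+[x0,y0]).round(2))
    uv=a.mean(0)[::-1]+[x0,y0]; print(ray(q,*uv,.05).round(4),ray(q,*uv,.058).round(4))
E
```

```text
[144 117  52  72 994] [169.4 152.2] (14.989581108093262, 77.95250701904297)
[[0.525, 0.281, 0.06], [0.751, 0.152, 0.06], [0.722, 0.109, 0.06], [0.498, 0.239, 0.06]] [0.6207 0.1991 0.066 ]
dir [-0.87085729  0.49153595] 150.55841499071923
[172 135  42  62 606] [192.4 166. ] (9.926681518554688, 70.77082824707031)
[[0.487, 0.192, 0.06], [0.689, 0.075, 0.06], [0.671, 0.047, 0.06], [0.469, 0.164, 0.06]] [0.5749 0.1219 0.066 ]
dir [-0.87057021  0.49204422] 150.52496921692432
top0 16 [197.81 167.44]
[0.5744 0.1064 0.05  ] [0.5723 0.1052 0.058 ]
scene0 11 [306.73 150.27]
[0.5724 0.1161 0.05  ] [0.576  0.1071 0.058 ]
```

The bar is at about (0.579, 0.120) and its long axis points along (-0.870, 0.492). The pull direction is therefore (-0.492, -0.870), and the grip–header spacing and 0.235 m length fit. First I'll rotate to the bar's yaw, then go to a hover for a wrist look.

>>> move_arm(
  series="0 0 0.02 -0.06 0.12 0 1;0 0 0.04 -0.12 0.25 0 1;0 0 0.06 -0.19 0.38 0 1;0 0 0.08 -0.25 0.5 0 1;0 0 0.1 -0.31 0.62 0 1;0 0 0.12 -0.38 0.75 0 1;0 0 0.14 -0.44 0.88 0 1;0 0 0.14 -0.5 1 0 1",
  squeeze=20,
)

```text
time: 0.95
tool_pos: [0.2356, 0.5871, 0.2534]
tcp_rot: [-2.715, -1.581, -0.0]
wrist_force: [0.1, 0.1, -0.6]
width: 1.002
```

>>> move_arm(
  series="0 0 0 -0.06 0.12 0 1;0 0 0 -0.12 0.25 0 1;0 0 0 -0.19 0.38 0 1;0 0 0 -0.25 0.5 0 1;0 0 0 -0.31 0.62 0 1;0 0 0 -0.38 0.75 0 1;0 0 0 -0.44 0.88 0 1;0 0 0 -0.5 1 0 1",
)

```text
time: 1.75
tool_pos: [0.2976, 0.4942, 0.2533]
tcp_rot: [2.713, 1.584, 0.0]
wrist_force: [-0.2, -0.0, -0.8]
width: 1.001
```

>>> move_arm(
  series="0 0 0 -0.06 0.12 0 1;0 0 0 -0.12 0.25 0 1;0 0 0 -0.19 0.38 0 1;0 0 0 -0.25 0.5 0 1;0 0 0 -0.31 0.62 0 1;0 0 0 -0.38 0.75 0 1;0 0 0 -0.44 0.88 0 1;0 0 0 -0.5 1 0 1",
)

```text
time: 2.55
tool_pos: [0.3602, 0.4015, 0.2533]
tcp_rot: [2.713, 1.584, 0.0]
wrist_force: [0.3, 0.5, -0.7]
width: 0.997
```

>>> move_arm(
  series="0 0 0 -0.06 0.12 0 1;0 0 0 -0.12 0.25 0 1;0 0 0 -0.19 0.38 0 1;0 0 0 -0.25 0.5 0 1;0 0 0 -0.31 0.62 0 1;0 0 0 -0.38 0.75 0 1;0 0 0 -0.44 0.88 0 1;0 0 0 -0.5 1 0 1",
)

```text
time: 3.35
tool_pos: [0.4227, 0.3088, 0.2533]
tcp_rot: [2.713, 1.584, 0.0]
wrist_force: [-0.6, 0.2, -0.3]
width: 0.996
```

>>> move_arm(
  series="0 0 0 -0.06 0.12 0 1;0 0 0 -0.12 0.25 0 1;0 0 0 -0.19 0.38 0 1;0 0 0 -0.25 0.5 0 1;0 0 0 -0.31 0.62 0 1;0 0 0 -0.38 0.75 0 1;0 0 0 -0.44 0.88 0 1;0 0 0 -0.5 1 0 1",
)

```text
time: 4.15
tool_pos: [0.4851, 0.2161, 0.2533]
tcp_rot: [2.713, 1.584, 0.0]
wrist_force: [-0.6, 0.1, -0.4]
width: 0.995
```

>>> move_arm(
  series="0 0 0 -0.06 0.15 0.07 1;0 0 0 -0.12 0.3 0.15 1;0 0 0 -0.18 0.45 0.22 1;0 0 0 -0.24 0.6 0.3 1;0 0 0 -0.3 0.75 0.37 1;0 0 0 -0.36 0.9 0.45 1;0 0 0 -0.37 1 0.5 1;0 0 0 -0.37 1 0.5 1",
)

```text
time: 4.95
tool_pos: [0.5539, 0.1346, 0.2021]
tcp_rot: [-2.714, -1.582, 0.002]
wrist_force: [0.1, -0.4, -0.7]
width: 0.999
```

Run:
```python
from h import *
c,s=snap('wrist','w1'); print(s['tool_pos'],s['tcp_rot'],s['q'])
```

```text
[0.55386535 0.1346404  0.20206777] [-2.71395947e+00 -1.58150833e+00  2.34894833e-03] [ 1.94802241e-01  1.05670360e-01  1.88711060e+00 -6.49086104e-05
  1.15037366e+00 -8.60421067e-01]
```

View pics/w1.png

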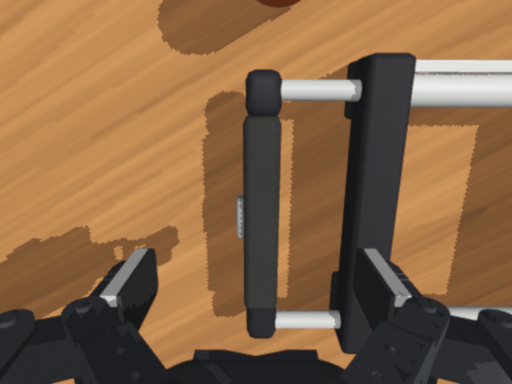

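The wrist view shows the bar at columns 244–281, its ends at rows 70 and 338, and the grey button on its left (outer) face at rows 199–237.

```bash
cat >> h.py <<'E'
def wray(d,u,v,z):
    T=np.eye(4);T[:3,:3]=R.from_rotvec(d['rot']).as_matrix();T[:3,3]=d['pos'];M=T@d['mount']
    x=np.linalg.inv(d['K'])@[u,v,1]; dr=M[:3,:3]@np.array([x[0],-x[1],-x[2]]);o=M[:3,3];return o+dr*(z-o[2])/dr[2]
UX=np.array([0.492,0.8705]);
def bar(f,r0,r1,z,c0=225,c1=300):
    d=np.load(f'pics/{f}.npz');im=d['pixels'].astype(int);m=(im.max(2)<80)&(im[:,:,0]-im[:,:,2]<30)
    L=[];Rr=[]
    for r in range(r0,r1):
        a=np.flatnonzero(m[r,c0:c1])+c0
        if len(a)>10: L.append(wray(d,a.min()-.5,r,z));Rr.append(wray(d,a.max()+.5,r,z))
    return d,np.array(L),np.array(Rr)
E
python3 - <<'E'
from h import *
d,L,Rr=bar('w1',125,295,.062)
for P in (L,Rr):
    k=np.polyfit(P@np.r_[0,0,0] if 0 else P[:,1],P[:,0],1); print('dir deg',np.degrees(np.arctan2(1,k[0])))
pos=d['pos'];T=R.from_rotvec(d['rot']).as_matrix();print('toolx deg',np.degrees(np.arctan2(T[1,0],T[0,0])),'tilt',T[:,2])
for n,P in (('L',L),('R',Rr)):
    t=(P-pos)@T; print(n,t[:,0].mean().round(4),t[[0,-1],0].round(4),len(t))
im=d['pixels'].astype(int)[190:248,230:246];m=(im[:,:,2]>85)&(im[:,:,0]-im[:,:,2]<30);a=np.argwhere(m)+[190,230];print('btn',a.min(0),a.max(0),a.mean(0))
cb=a.mean(0)
for z in (.05,.058):print(((wray(d,cb[1],(a.min(0)[0]+a.max(0)[0])/2,z)-pos)@T).round(4), [((wray(d,cb[1],r,z)-pos)@T).round(4)[1] for r in (a.min(0)[0]-.5,a.max(0)[0]+.5)])
m0=[((wray(d,263,r,.062)-pos)@T).round(4) for r in (70,113,307,338)];print(m0)
E
```

```text
dir deg 150.27362456403543
dir deg 150.18373236619536
toolx deg 60.46139745501567 tilt [-1.52094388e-03 -3.60487350e-04 -9.99998778e-01]
L -0.0106 [-0.0103 -0.011 ] 170
R 0.0182 [0.0188 0.0176] 170
btn [198 236] [237 242] [217.52136752 239.5042735 ]
[-0.0142  0.0328  0.152 ] [np.float64(0.0146), np.float64(0.0517)]
[-0.0138  0.0297  0.144 ] [np.float64(0.012), np.float64(0.0481)]
[array([ 0.0051, -0.0873,  0.1402]), array([ 0.0054, -0.0565,  0.1401]), array([0.0065, 0.1147, 0.1399]), array([0.0068, 0.1483, 0.1399])]
```

Everything agrees: straight section 171 mm, button 36 mm, and the button's midpoint lies at the bar's midpoint. The grasp is at tool offset x +4 mm, y +30 mm. I'll descend to there.

>>> move_arm(
  series="0 0 -0.002 0.01 0.08 0.12 1;0 0 -0.002 0.02 0.16 0.25 1;0 0 -0.002 0.04 0.24 0.38 1;0 0 -0.002 0.04 0.3 0.5 1;0 0 -0.002 0.04 0.3 0.65 1;0 0 -0.002 0.04 0.3 0.8 1;0 0 -0.002 0.04 0.3 0.9 1;0 0 -0.002 0.04 0.3 0.9 1",
)

```text
time: 5.8
tool_pos: [0.5795, 0.1243, 0.1106]
tcp_rot: [-2.708, -1.589, 0.007]
wrist_force: [-1.0, -0.5, 0.4]
width: 0.995
```

Run:
```python
from h import *
c,s=snap('wrist','w2'); print(s['tool_pos'],s['tcp_rot'])
d,L,Rr=bar('w2',60,200,.062,190,330)
pos=d['pos'];T=R.from_rotvec(d['rot']).as_matrix()
print(((L-pos)@T)[::20,:2].round(4).tolist());print(((Rr-pos)@T)[::20,:2].round(4).tolist())
```

```text
[0.57945369 0.1242509  0.11064691] [-2.70826996 -1.58887785  0.00662892]
[[-0.0104, -0.0863], [-0.0129, -0.0773], [-0.0131, -0.0681], [-0.0133, -0.0585], [-0.0135, -0.0486], [-0.0138, -0.0384], [-0.0135, -0.0278]]
[[0.0151, -0.0863], [0.0149, -0.0773], [0.0157, -0.0681], [0.0154, -0.0585], [0.0152, -0.0486], [0.0155, -0.0384], [0.0152, -0.0278]]
```

View pics/w2.png

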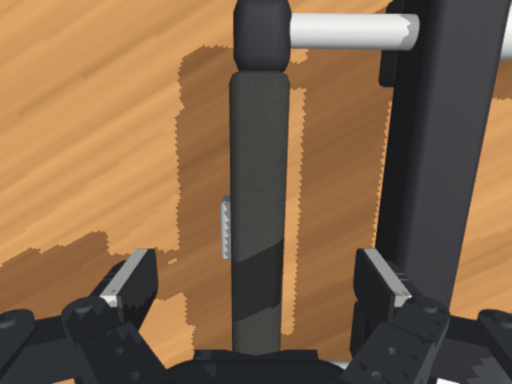

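>>> move_arm(
  series="0 0 0 0 0 0.05 0.6;0 0 0 0 0 0.14 0.6;0 0 0 0 0 0.23 0.6;0 0 0 0 0 0.33 0.6;0 0 0 0 0 0.43 0.6;0 0 0 0 0 0.53 0.6;0 0 0 0 0 0.62 0.6;0 0 0 0 0 0.62 0.6",
)

```text
time: 6.65
tool_pos: [0.5799, 0.1242, 0.0492]
tcp_rot: [-2.709, -1.589, 0.005]
wrist_force: [-0.3, 0.1, -0.0]
width: 0.803
```

Run:
```python
from h import *
c,s=snap('wrist','w3'); print(s)
d,L,Rr=bar('w3',20,200,.062,190,330)
pos=d['pos'];T=R.from_rotvec(d['rot']).as_matrix();print(T)
print(((L-pos)@T)[::20,:2].round(4).tolist());print(((Rr-pos)@T)[::20,:2].round(4).tolist())
```

```text
{'time': 6.65, 'q': array([ 1.68906272e-01,  3.16850190e-01,  1.94841486e+00,  7.44543844e-06,
        8.79861426e-01, -8.92015634e-01]), 'joint_vel': array([-4.74495381e-04, -1.54004741e-02, -1.78056858e-02,  1.48941851e-03,
        1.55407229e-02, -9.50311866e-05]), 'joint_torque': array([-2.68473529e-02, -4.73231936e+01, -3.02000928e+01, -1.67237624e-05,
       -2.24975506e-01, -1.15352924e-05]), 'tool_pos': array([0.57992562, 0.1241567 , 0.04918456]), 'tcp_rot': array([-2.70877322, -1.58878538,  0.00518678]), 'wrist_force': array([-0.34645578,  0.07933643, -0.001639  ]), 'torque': array([ 0.03441003,  0.00648969, -0.01740645]), 'width': 0.8025161608620393}
[[ 4.88067937e-01  8.72798687e-01 -3.48449195e-03]
 [ 8.72802833e-01 -4.88072605e-01 -5.88393503e-04]
 [-2.21423414e-03 -2.75409845e-03 -9.99993756e-01]]
[[-0.011, -0.0919], [-0.0105, -0.0865], [-0.0113, -0.081], [-0.0136, -0.0753], [-0.0135, -0.0694], [-0.0137, -0.0633], [-0.014, -0.057], [-0.0139, -0.0505], [-0.0138, -0.0438]]
[[0.0152, -0.0919], [0.0143, -0.0865], [0.0127, -0.081], [0.0154, -0.0753], [0.0153, -0.0694], [0.015, -0.0633], [0.0149, -0.0571], [0.0149, -0.0506], [0.0148, -0.0438]]
```

View pics/w3.png

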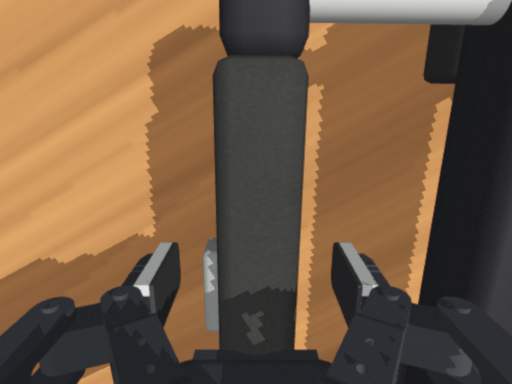

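>>> move_arm(
  series="0 0 0 0.006 0 0 0.2;0 0 0 0.006 0 0 -0.05;0 0 0 0.006 0 0 -0.15;0 0 0 0.006 0 0 -0.2;0 0 0 0.006 0 0 -0.3;0 0 0 0.006 0 0 -0.4;0 0 0 0.006 0 0 -0.6;0 0 0 0.006 0 0 -0.6",
  squeeze=25,
)

```text
time: 7.5
tool_pos: [0.5816, 0.1241, 0.0522]
tcp_rot: [2.709, 1.588, -0.001]
wrist_force: [-2.4, -3.8, 5.4]
width: 0.349
```

Run:
```python
from h import *
c,s=snap('wrist','w4'); print(s['tool_pos'],s['wrist_force'],s['torque'],s['width']*85)
```

```text
[0.58164239 0.12412945 0.05221652] [-2.35405375 -3.83703589  5.36751287] [-0.77853069  0.48903635 -0.27022294] 29.68947255567511
```

View pics/w4.png

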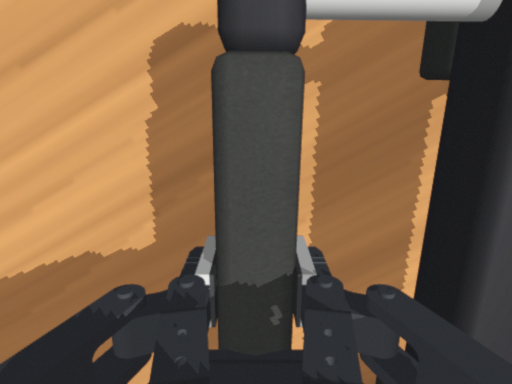

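Width is 29.7 mm, so the button is flush. The contact force is small (about 5 N). Now I'll pull.

>>> move_arm(
  series="0 0 0 0 0 0 -0.6;0 0 0 -0.05 0 0 -0.6;0 0 0 -0.15 -0.001 0 -0.6;0 0 0 -0.27 -0.002 0 -0.6;0 0 0 -0.4 -0.002 0 -0.6;0 0 0 -0.53 -0.003 0 -0.6;0 0 0 -0.63 -0.004 0 -0.6;0 0 0 -0.7 -0.004 0 -0.6",
  squeeze=40,
)

```text
time: 8.35
tool_pos: [0.5473, 0.064, 0.0523]
tcp_rot: [-2.71, -1.588, -0.003]
wrist_force: [-1.1, 5.6, 5.2]
width: 0.342
```

Run:
```python
from h import *
c,s=snap('top','top1'); 
p0=np.array([.58164,.12413]);d=s['tool_pos'][:2]-p0;print('travel',d@UX,d@[-UX[1],UX[0]],s['tool_pos'],'F',s['wrist_force'],s['wrist_force'][:2]@UX,s['width']*85,s['joint_vel'].round(3))
```

```text
travel -0.06922798915269458 0.0003321618612392244 [0.54728499 0.0640205  0.05225282] F [-1.06495257  5.58941447  5.21532392] 4.341628626150207 29.05300196320954 [-0.103 -0.067  0.083  0.002 -0.019 -0.102]
```

View pics/top1.png

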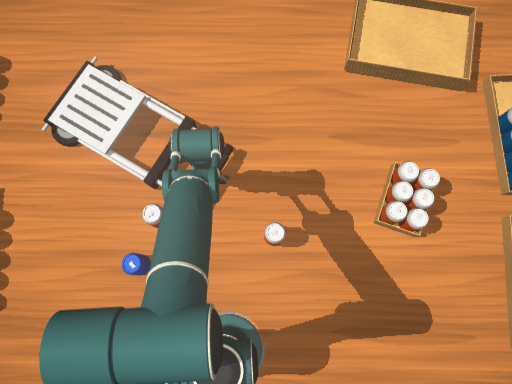

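>>> move_arm(
  series="0 0 0 -0.05 -0.002 0 -0.6;0 0 0 -0.15 -0.006 0 -0.6;0 0 0 -0.27 -0.008 0 -0.6;0 0 0 -0.4 -0.01 0 -0.6;0 0 0 -0.53 -0.012 0 -0.6;0 0 0 -0.64 -0.013 0 -0.6;0 0 0 -0.74 -0.014 0 -0.6;0 0 0 -0.8 -0.014 0 -0.6",
)

```text
time: 9.2
tool_pos: [0.5074, -0.0057, 0.0522]
tcp_rot: [2.71, 1.588, 0.003]
wrist_force: [-0.0, 4.0, 6.5]
width: 0.347
```

>>> move_arm(
  series="0 0 0 -0.04 0 0 -0.6;0 0 0 -0.1 -0.001 0 -0.6;0 0 0 -0.17 -0.002 0 -0.6;0 0 0 -0.24 -0.003 0 -0.6;0 0 0 -0.3 -0.003 0 -0.6;0 0 0 -0.35 -0.004 0 -0.6;0 0 0 -0.38 -0.004 0 -0.6;0 0 0 -0.38 -0.004 0 -0.6",
)

```text
time: 10.0
tool_pos: [0.4884, -0.0388, 0.0522]
tcp_rot: [2.709, 1.588, 0.002]
wrist_force: [-1.4, 1.2, 7.0]
width: 0.346
```

Run:
```python
from h import *
c,s=snap('top','top2'); s=bot.read_state()
p0=np.array([.58164,.12413]);d=s['tool_pos'][:2]-p0;print('travel',d@UX,d@[-UX[1],UX[0]],s['tool_pos'],s['tcp_rot'],'F',s['wrist_force'],s['wrist_force'][:2]@UX,s['width']*85,s['joint_vel'].round(3))
for f in('top0','top2'):
    im=cv2.imread(f'pics/{f}.png');cv2.imwrite(f'pics/{f}c.png',cv2.resize(im[50:250,40:300],None,fx=3,fy=3))
snap('scene','scene2');snap('wrist','w5')
```

```text
travel -0.18767669007823987 0.0010181511792379213 [ 0.48840131 -0.03876863  0.0522205 ] [2.70924052e+00 1.58810741e+00 1.76403458e-03] F [-1.39105794  0.4301133   7.62411469] -0.3099868783692718 29.577449669871402 [ 0.     0.001  0.001 -0.003  0.003  0.   ]
```

View pics/top2c.png

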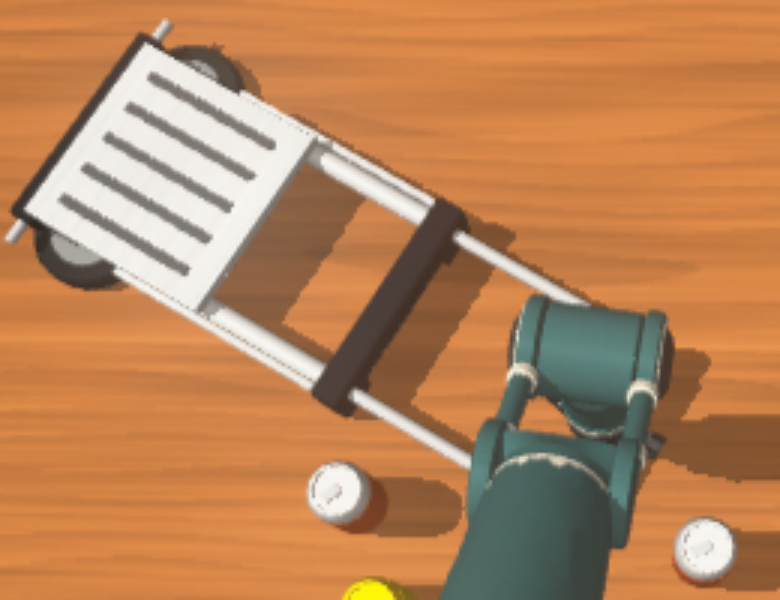

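View pics/scene2.png

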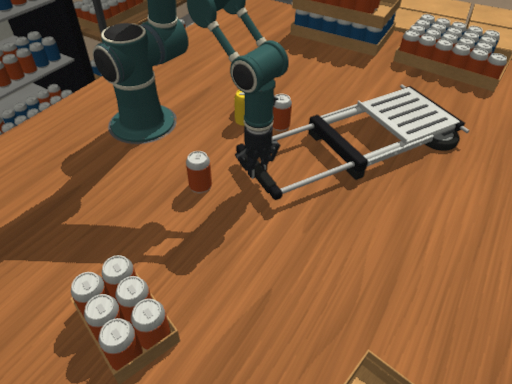

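View pics/w5.png

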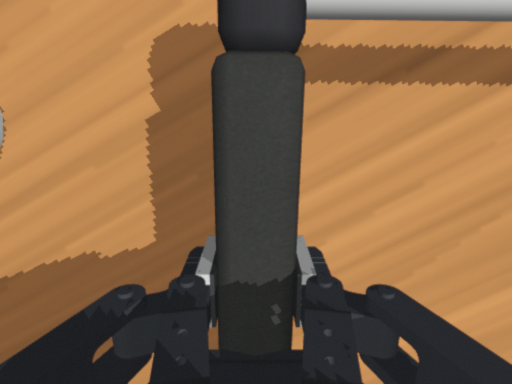

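Travel is 187.7 mm by the arm. I'll check that the trolley has stood still by comparing its load plate and header between the pictures.

```bash
cat > cmp.py <<'E'
from meas import *
import sys
a=np.load('pics/top0.npz')
def g(f,x0,y0,x1,y1): return cv2.cvtColor(np.load(f'pics/{f}.npz')['pixels'],cv2.COLOR_RGB2GRAY)[y0:y1,x0:x1].astype(np.float32)
def cmpf(f):
    for n,b in dict(plate=(44,60,150,160),header=(140,112,200,190),can_a=(140,202,168,232),can_b=(262,220,292,252),tray=(372,158,446,242),wood=(300,250,340,300)).items():
        print(n,np.round(cv2.phaseCorrelate(g('top0',*b),g(f,*b)),3).tolist() if 0 else [np.round(v,3) for v in cv2.phaseCorrelate(g('top0',*b),g(f,*b),cv2.createHanningWindow((b[2]-b[0],b[3]-b[1]),cv2.CV_32F))])
cmpf(sys.argv[1])
E
python3 cmp.py top2
```

```text
plate [array([-0.002, -0.014]), np.float64(1.003)]
header [array([-0.083,  0.022]), np.float64(0.906)]
can_a [array([0.024, 0.012]), np.float64(0.982)]
can_b [array([0.048, 0.055]), np.float64(1.001)]
tray [array([ 0.527, -0.028]), np.float64(1.003)]
wood [array([ 0.153, -0.089]), np.float64(1.018)]
```

>>> move_arm(
  series="0 0 0 -0.02 0 0 -0.6;0 0 0 -0.04 0 0 -0.6;0 0 0 -0.06 0 0 -0.6;0 0 0 -0.08 -0.001 0 -0.6;0 0 0 -0.1 -0.001 0 -0.6;0 0 0 -0.115 -0.001 0 -0.6;0 0 0 -0.123 -0.001 0 -0.6;0 0 0 -0.123 -0.001 0 -0.6",
)

```text
time: 10.95
tool_pos: [0.4825, -0.0491, 0.0522]
tcp_rot: [2.709, 1.588, 0.003]
wrist_force: [-0.4, 2.4, 6.7]
width: 0.347
```

```bash
cat > tr.py <<'E'
from h import *
s=bot.read_state();p0=np.array([.58164,.12413]);d=s['tool_pos'][:2]-p0;print('travel',d@UX,d@[-UX[1],UX[0]],s['tool_pos'],s['tcp_rot'],'F',s['wrist_force'],s['wrist_force'][:2]@UX,s['width']*85,np.abs(s['joint_vel']).max())
E
python3 tr.py
```

```text
travel -0.19952391800426758 0.0010691194512868223 [ 0.48252714 -0.04905827  0.05221894] [2.70948659e+00 1.58820117e+00 2.65582443e-03] F [-0.39426009  2.38174951  6.68039857] 1.8793369847509818 29.488947816490484 0.002819156875146539
```

At 199.5 mm with almost no residual force. I'll open gently so the button can spring out.

>>> move_arm(
  series="0 0 0 0 0 0 -0.28;0 0 0 0 0 0 -0.24;0 0 0 0 0 0 -0.18;0 0 0 0 0 0 -0.1;0 0 0 0 0 0 0;0 0 0 0 0 0 0.2;0 0 0 0 0 0 0.4;0 0 0 0 0 0 0.5",
  squeeze=20,
)

```text
time: 11.75
tool_pos: [0.4818, -0.0486, 0.0511]
tcp_rot: [-2.709, -1.59, 0.0]
wrist_force: [0.1, 0.4, -0.0]
width: 0.748
```

```bash
python3 tr.py
python3 - <<'E'
from h import *
snap('wrist','w6')
im=cv2.imread('pics/w6.png');cv2.imwrite('pics/w6c.png',cv2.resize(im[130:384,120:400],None,fx=2.3,fy=2.3))
E
```

```text
travel -0.1994911530149097 0.0019494356679635235 [ 0.48177682 -0.04859656  0.05107543] [-2.70939594e+00 -1.58962671e+00  4.19757526e-04] F [ 1.18337567e-01  4.12678808e-01 -2.68953425e-04] 0.4174589853174755 63.564132520814944 0.0013649659846101943
```

View pics/w6c.png

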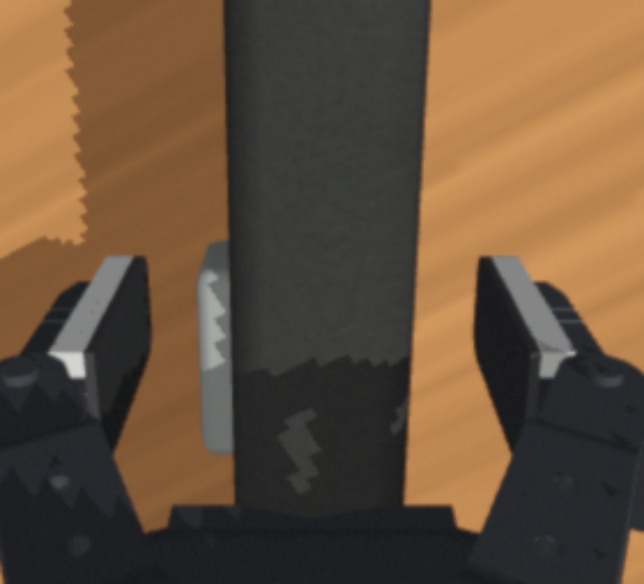

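The button is out: its protrusion is about 15 px here, against 14 px when it was fully out before (1.5 mm would show as about 4 px). Now I'll measure the centring before re-gripping beside the button.

Run:
```python
from h import *
for f in('w3','w6'):
    d,L,Rr=bar(f,70,230,.062,190,330)
    pos=d['pos'];T=R.from_rotvec(d['rot']).as_matrix();M=((L+Rr)/2-pos)@T;k=np.polyfit(M[:,1],M[:,0],1);print(f,k,np.degrees(np.arctan(k[0])),np.polyval(k,[0,.045]), (((Rr-L))@T)[:,0].mean())
```

```text
w3 [-1.02250185e-02  7.16221759e-05] -0.5858299901006786 [ 7.16221759e-05 -3.88503657e-04] 0.028802858600462333
w6 [-0.01091168  0.00081518] -0.6251682254661711 [0.00081518 0.00032415] 0.028916380245606367
```

>>> move_arm(
  series="0 0 0.002 0 0.05 0 0.5;0 0 0.005 0.002 0.12 0 0.5;0 0 0.005 0.004 0.2 0 0.5;0 0 0.005 0.004 0.29 0 0.5;0 0 0.005 0.004 0.37 0 0.5;0 0 0.005 0.004 0.43 0 0.5;0 0 0.005 0.004 0.46 0 0.5;0 0 0.005 0.004 0.46 0 0.5",
)

```text
time: 12.6
tool_pos: [0.5227, -0.0711, 0.0513]
tcp_rot: [2.718, 1.575, 0.0]
wrist_force: [0.2, 0.5, 0.0]
width: 0.752
```

```bash
python3 tr.py
python3 - <<'E'
from h import *
snap('wrist','w7')
d,L,Rr=bar('w7',20,125,.062,190,330)
pos=d['pos'];T=R.from_rotvec(d['rot']).as_matrix();M=((L+Rr)/2-pos)@T;k=np.polyfit(M[:,1],M[:,0],1);print(k,np.degrees(np.arctan(k[0])))
E
```

```text
travel -0.19894194821599323 -0.04474653314722287 [ 0.52270265 -0.07109662  0.05126155] [2.71833246e+00 1.57485611e+00 8.82607562e-05] F [0.23335935 0.45219617 0.04903839] 0.5084495600750916 63.95003437659083 0.015711056517017364
[-0.00233319 -0.00017568] -0.13368156545076804
```

View pics/w7.png

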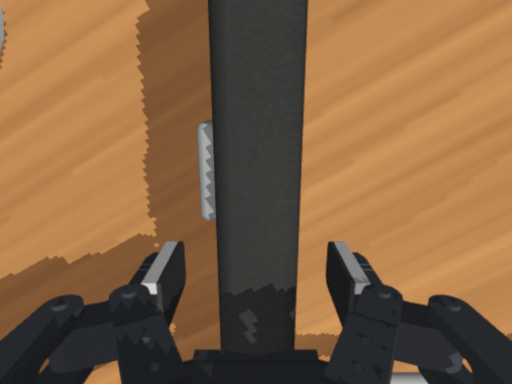

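The pads are well clear of the button (rows 120–220) and centred on the bar. I'll close here.

>>> move_arm(
  series="0 0 0 0 0 0 0.2;0 0 0 0 0 0 0;0 0 0 0 0 0 -0.15;0 0 0 0 0 0 -0.22;0 0 0 0 0 0 -0.3;0 0 0 0 0 0 -0.4;0 0 0 0 0 0 -0.6;0 0 0 0 0 0 -0.6",
  squeeze=25,
)

```text
time: 13.45
tool_pos: [0.5223, -0.0706, 0.0514]
tcp_rot: [-2.718, -1.575, -0.0]
wrist_force: [-0.4, 2.7, 2.8]
width: 0.346
```

```bash
python3 tr.py
python3 - <<'E'
from h import *
for n,f in (('wrist','w8'),('top','top3'),('scene','scene3')): snap(n,f)
E
python3 cmp.py top3; python3 tr.py
```

```text
travel -0.1986580002100842 -0.04414171597745943 [ 0.52231579 -0.07055178  0.05143707] [-2.71785137e+00 -1.57503815e+00 -3.38100988e-04] F [-0.38352712  2.66332021  2.84757351] 2.129724901080527 29.374711657012778 0.0012180218151721693
plate [array([ 0.008, -0.015]), np.float64(0.999)]
header [array([-0.084, -0.047]), np.float64(0.903)]
can_a [array([ 0.027, -0.   ]), np.float64(0.984)]
can_b [array([0.072, 0.078]), np.float64(1.003)]
tray [array([ 0.528, -0.034]), np.float64(0.999)]
wood [array([ 0.065, -0.093]), np.float64(1.085)]
travel -0.1986510332967444 -0.044152960494085784 [ 0.52232901 -0.07055125  0.05144804] [-2.71782031e+00 -1.57506026e+00 -3.59213388e-04] F [-0.72217807  3.2554546   2.50169103] 2.4785616193534095 29.642593522746242 0.0017242784307607388
```

View pics/w8.png

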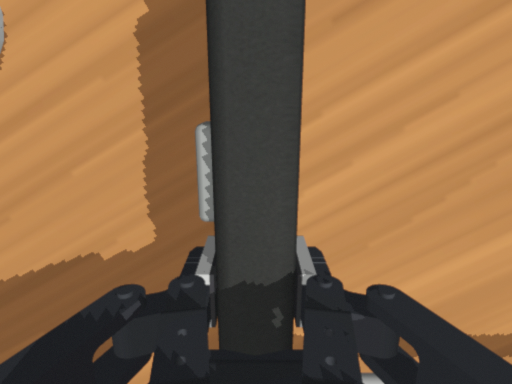

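View pics/top3.png

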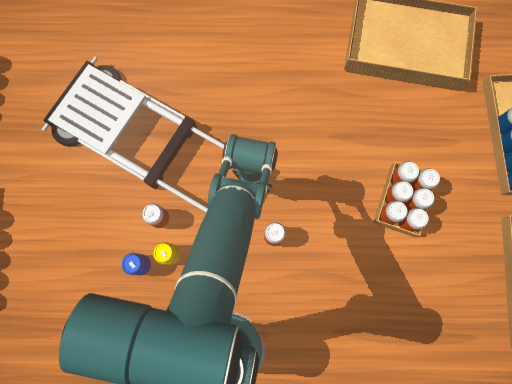

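View pics/scene3.png

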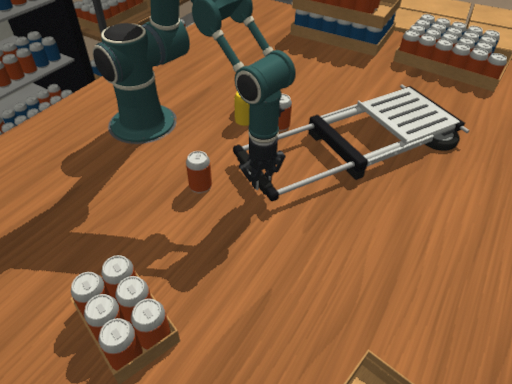

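The button still stands out beside the fingers (rows 122–220) and the bar is held. The tray reading of 0.53 px is odd, so I'll check it directly before handing in.

Run:
```python
from h import *
a=cv2.imread('pics/top0.png').astype(int)
for f in('top2','top3'):
    b=cv2.imread(f'pics/{f}.png').astype(int); D=np.abs(a-b).max(2)[158:242,372:446]; print(f,(D>30).sum(),D.mean())
for n in('scene2','scene3'):
    D=np.abs(cv2.imread('pics/scene0.png').astype(int)-cv2.imread(f'pics/{n}.png').astype(int)).max(2)
    print(n,'tray',(D[250:375,60:185]>30).sum(),'can_b',(D[148:195,184:215]>30).sum())
```

```text
top2 61 10.531853281853282
top3 233 15.900418275418275
scene2 tray 1538 can_b 0
scene3 tray 2425 can_b 0
```

Run:
```python
from h import *
r=lambda f,b:cv2.resize(cv2.imread(f'pics/{f}.png')[b[1]:b[3],b[0]:b[2]],(390,290))
t=(366,152,452,246);s=(60,245,190,375)
cv2.imwrite('pics/tray.png',np.vstack([np.hstack([r('top0',t),r('top3',t)]),np.hstack([r('scene0',s),r('scene3',s)])]))
```

```text
(no output)
```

View pics/tray.png

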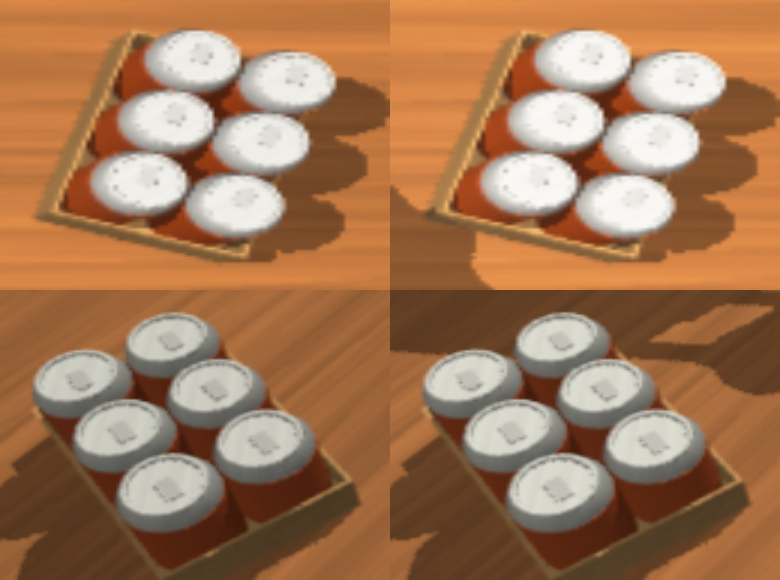

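The tray hasn't moved; the differences are the arm's shadow and a change in brightness. Handing in.

```bash
python3 tr.py; python3 -c "
from workcell import bot
print(bot.finish_job())"
```

```text
travel -0.1986510332967444 -0.044152960494085784 [ 0.52232901 -0.07055125  0.05144804] [-2.71782031e+00 -1.57506026e+00 -3.59213388e-04] F [-0.72217807  3.2554546   2.50169103] 2.4785616193534095 29.642593522746242 0.0017242784307607388
the job is handed in; nothing more can be done
None
```

The handle is out at its second stop with the button sprung out, and the gripper is still holding the grip bar. I handed the job in at about 13.5 s of the 42 s limit.

I gripped the bar over the button, which went flush (width 29.7 mm), and pulled the handle past the first stop to about 199.5 mm by the arm's own reading. I then opened the fingers so the button could spring out. Last, I moved 46 mm along the bar, clear of the button, and gripped again at 25 N.

**Last checks:**
- **Button and lock:** the last wrist picture shows the button standing out as far as it did before I pressed it. I took that as the lock having clicked in and did not test it with a tug.
- **Grip:** the bar is held at about 29.6 mm width, with wrist force around 4 N.
- **Handle travel:** the arm reads 198.65 mm after re-gripping, about 198.9 mm once a small yaw error is allowed for. That is inside the 2 mm stop window, but about 1 mm short of the nominal 200 mm and below the 199.5 mm read before release.
- **Trolley and cans:** the trolley's load plate and both cans shifted less than 0.12 pixel between pictures.
- **Tray:** the image comparison gave a 0.53 pixel shift for the six-can tray. Side-by-side crops showed it standing where it was, with only the arm's shadow and the brightness changed.

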